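Mount the tube reader on its ball

TASK

Lift the tube reader out of its charging cradle by its front and back, and stand it upright on the black rubber mat, letting go so that you can take it again by its two flanks (the mount's back plate leaves no room behind it). Then lower it gently onto the ball of the mount, window facing away from the back plate and square to it, until its foot sits fully down on the base plate, and only then press the latch lever on its top fully down. Leave the bottle, the jar and the tube rack alone, and let go of everything at the end.

Things in the scene. Friction and masses are not known exactly. Their poses are not given: they have to be found in the camera images.
- reader: Tube reader, an upright block 54 mm (its x) by 44 mm (its y) by 95 mm tall, 0.3 to 0.55 kg: aluminium foot (lowest 42 mm), white plastic head above, flat upright sides. Origin: centre of its underside; z up, x out of the black window. Front face at x = +27 mm, back at -27 mm, flanks at y = +-22 mm. In the underside, centred, a round socket 28 mm wide, 37 mm deep, 3 mm chamfer at its mouth.
- reader_grip (a point): Centre of the reader's head, 82 mm above its underside, 13 mm below its top: a good height to grip it. The raised lever stands up to 123 mm above the underside, 41 mm above this point; keep the gripper's palm above it.
- reader_window (a point): Centre of the reader's black window, on the front face, 68 mm above the underside.
- reader_lever (a joint): Latch lever on the reader's top: dark steel strip 44 by 20 by 5 mm, hinged across the reader's y, 20 mm behind its centre and 99 mm above its underside; free end towards the window. 0: raised, 26 degrees above level (starts at 0 to 0.06 rad); grows as it is pressed down, to 0.45 rad: level, upper face 103 mm above the underside. Friction: 2.5 N at its end; it stays where left.
- lever_tip (a point): Point on the lever's upper face 38 mm from its hinge, where to press. It sinks about 17 mm and ends 18 mm in front of the reader's centre, 103 mm above the underside.
- cradle: Grey charging cradle, fixed. Origin: centre of its underside on the bench. The reader starts on its 8 mm thick floor, window along the cradle's +x within 2 degrees. Two cheeks at its +-y sides, 50 mm apart inside, 10 mm thick, 50 mm long, tops 85 mm above the bench, cover the reader's flanks: grip it there by front and back, and lift it straight up 90 mm to clear.
- mat: Black rubber mat, 130 by 130 mm, 4 mm thick, fixed. Origin: centre of its underside on the bench, so its top is 4 mm up.
- mount: Ball mount, grey, fixed. Origin: centre of its underside on the bench. Base plate 120 mm (x) by 90 mm (y), 12 mm thick; in its centre a 14 mm thick neck with a 25 mm steel ball, its top 45.5 mm above the bench. Back plate on the -x side: 8 mm thick, 50 mm wide, face 32 mm from the ball's axis, top 97 mm above the bench. The mounted reader's window looks along +x.
- mount_seat (a point): Centre of the base plate's top face, below the ball, 12 mm above the bench: where the underside centre of the seated reader comes to rest. Axes as the mount.
- mount_ball (a point): Centre of the ball, 33 mm above the bench.
- bottle: Amber bottle, bystander, 64 mm in diameter, 140 mm tall, 0.4 kg, loose. Origin: centre of its underside.
- jar: Small jar, bystander, 54 mm in diameter, 60 mm tall, loose. Origin: centre of its underside.
- rack: Grey tube rack with capped tubes, bystander, 56 by 110 mm, 109 mm tall, loose. Origin: centre of its underside.

How it is judged:
On the way, in this order (a step that is already met when the one before it is completed fails the run):
1. the reader stands upright on the mat, let go, lever still up (z of reader in the frame of mat below 0.008 m and horizontal distance between reader and mat below 0.07 m and angle between reader's own z axis and vertical below 0.06 rad and linear speed of reader below 0.03 m/s and contact force between the fingers and reader below 0.1 N and value of joint reader_lever below 0.2 rad), for 0.2 s.
2. the reader is seated on the ball, foot down on the base plate, lever still up (horizontal distance between reader and mount_seat below 0.005 m and z of reader in the frame of mount_seat below 0.003 m and angle between reader's own z axis and vertical below 0.06 rad and value of joint reader_lever below 0.2 rad), for 0.2 s.
3. the lever is pressed fully down with the reader seated (horizontal distance between reader and mount_seat below 0.005 m and z of reader in the frame of mount_seat below 0.003 m and value of joint reader_lever above 0.4 rad), for 0.2 s.
At the end, for the whole second after the job is handed in: The reader sits on the ball with its underside within 3 mm of the base plate and 5 mm of its centre, upright within 0.06 rad, window along the mount's +x within 0.2 rad, at rest, and its lever is down (over 0.40 of 0.45 rad) (all of step 3 and angle between reader's own z axis and vertical below 0.06 rad and angle between the x axis of reader and the x axis of mount, either way round below 0.2 rad and x of reader_window in the frame of mount above 0.015 m and linear speed of reader below 0.02 m/s); the robot touches nothing.
It fails at once if the reader drops or is rammed onto the ball (faster than 0.3 m/s over the last 30 mm) (horizontal distance between reader and mount_seat below 0.03 m and z of reader in the frame of mount_seat below 0.03 m and linear speed of reader above 0.3 m/s).
It fails at once if the bottle, jar or tube rack is shifted by more than 20 mm or tipped (distance of any of bottle, jar, rack from where it was at the start of the episode above 0.02 m or angle between any of bottle, jar, rack's own z axis and vertical above 0.3 rad).
It also fails if it takes over 72 s, if anything falls off the work surface, if the arm or the gripper's body presses on something with over 40 N, if the wrist force passes 120 N, or if a joint passes its speed limit or range.

ROBOT

A 7-joint arm with a two-finger parallel gripper is mounted at the origin on the work surface. World frame = base frame: x ahead of the robot, y to its left, z up, the work surface at z = 0. Lengths are in m, angles in rad, forces in N, time in s.
With the tool pointing down it reaches from about 0.4 to 0.9 m from the base axis. Payload 5.6 kg.
Tool frame: the origin (TCP) lies midway between the tips of the shut fingers; the grasp point (between the pads) lies 19 mm behind it (hold_point_z is the distance from the TCP to the grasp point, in m); z points along the fingers, y is the direction in which the jaws open and shut (so a half turn about z gives the same grasp; the last joint's range is limited). The gripper opens to 92 mm and grips with 3 to 60 N. Pads are 20 mm wide; open, the fingers measure 128 mm over their backs; the gripper's body (75 mm by 189 mm) begins 69 mm behind the grasp point.
Start: joints at [1.22, 0.468, -0.012, 1.603, 0.006, 1.071, -0.056], TCP at [0.197, -0.619, 0.215] pointing down, gripper open.
Joint ranges: [-2.53, 2.53], [-0.31, 2.02], [-1.57, 1.55], [0.28, 2.44], [-1.29, 4.43], [0.15, 1.84], [-2.92, 2.92]. Speed limits (rad/s): [2.57, 2.57, 3.14, 3.14, 3.14, 3.14, 3.14].

INTERFACE

Orientations are given as a rotation vector (axis times angle).
In Python, from plant import * gives the robot as it stands.
- The arm moves only by the tool send_rows, never from a script. Its argument "targets" is a list of rows, each a list of 5 numbers: the gripper command: -1 is fully open, 1 is shut, values between are in proportion, then the shift along the tool's x, y, z in cm, then the turn about the tool's z in degrees. A call has exactly 5 rows; each row is the pose to reach, as a shift and turn from the pose commanded when the call began, along the tool's axes at that moment; what a row does not reach only later rows make up. A row lasts 1/12 s, in which the tool goes at most 41.7 mm and 7.16 degrees, less where a joint would pass 70% of its speed; a pose out of reach is approached as far as the arm can. A call with a gripper value outside its range is refused whole. The fingers move at their own pace and stop on an object; "grip_force" is the grip in N (left out, the last holds). Time passes only in rows, so rows that repeat a pose let the fingers close, or fill a call up. It gives the time, the measured TCP pose, the force and the opening at its end, in the units of the state.
- state(): the state, without advancing time (a new reading comes with each control period).
- get_image(name): name is "scene" or "top"; returns a dict with "image" (480x640x3 uint8, red, green, blue), "z_map" (480x640 float32, m along the optical axis (not along the pixel's ray), 0 where there is no reading), "fx", "fy", "cx", "cy" (pixels), "extrinsics" (4x4, takes a point from world to camera coordinates). Camera axes: x right, y up, looking along -z (the intrinsics and any distortion apply to the point x, -y, -z); pixel columns grow to the right and rows downward; lengths in m; the calibration is good to about 2 mm. A picture is of the moment at which its call begins.
- close_job(): hands the job in, once; it reports no verdict.
The state is a dict: "time_s": time; "joint_pos": joint angles; "joint_velocities": joint speeds; "joint_torque": joint torques, N m; "tool_pos": TCP position; "tool_rot": TCP orientation; "force": force on the tool from outside, world axes, zero at the start; "wrist_torque": the same for the moment, N m; "opening": finger opening in m.
Only numpy, scipy, OpenCV 4.12 (cv2) and the standard library are available. Lean on these libraries where they do the work, as an engineer would, in place of code of your own. Each camera call takes 0.05 s, during which the arm holds its last target.

## Working session

There is one attempt and no reset: what is moved stays moved. The work goes in short steps, Python scripts to look and compute and a tool call to move; the robot and the scene stay as the last step left them, time stands still between calls to the robot, and variables do not carry over. Pictures are saved under pics/ and viewed, and the job is handed in when it is done.

Besides the shell and the picture viewer there is one more tool, called as name(argument=value, ...) on one line, values as JSON. send_rows: Moves the arm, as the interface text tells. Its arguments: {"type":"object","properties":{"targets":{"type":"array","items":{"type":"array","items":{"type":"number"}}},"grip_force":{"type":"number"}},"required":["targets"]}

```bash
ls; mkdir -p pics
python3 - <<'E'
from plant import *
import cv2,numpy as np
s=state();print({k:np.round(v,3).tolist() for k,v in s.items()})
for n in("scene","top"):
    d=get_image(n);cv2.imwrite(f"pics/{n}0.png",d["image"][:,:,::-1]);np.savez(f"{n}0.npz",**d)
    print(n,d["fx"],d["fy"],d["cx"],d["cy"],np.round(d["extrinsics"],3).tolist(), [k for k in d])
E
```

```text
pics
{'time_s': 0.0, 'joint_pos': [1.22, 0.468, -0.012, 1.604, 0.006, 1.071, -0.056], 'joint_velocities': [-0.002, -0.001, 0.001, -0.002, 0.001, -0.001, 0.001], 'joint_torque': [-0.0, -52.057, -0.013, -24.375, -0.057, 0.017, 0.0], 'tool_pos': [0.197, -0.619, 0.214], 'tool_rot': [-3.103, -0.481, 0.001], 'force': [0.644, -0.485, -0.286], 'wrist_torque': [0.052, -0.007, -0.011], 'opening': 0.092}
scene 605.186944699456 605.186944699456 328.96937369840435 231.4506271100249 [[0.544, 0.839, -0.015, -0.313], [-0.696, 0.462, 0.55, 0.359], [0.469, -0.289, 0.835, -1.631], [0.0, 0.0, 0.0, 1.0]] ['image', 'z_map', 'fx', 'fy', 'cx', 'cy', 'extrinsics']
top 460.572556985662 460.572556985662 317.23049253874524 241.5566269828213 [[0.006, -0.999, 0.036, -0.019], [0.992, 0.011, 0.129, -0.601], [-0.129, 0.035, 0.991, -0.914], [0.0, 0.0, 0.0, 1.0]] ['image', 'z_map', 'fx', 'fy', 'cx', 'cy', 'extrinsics']
```

View pics/scene0.png

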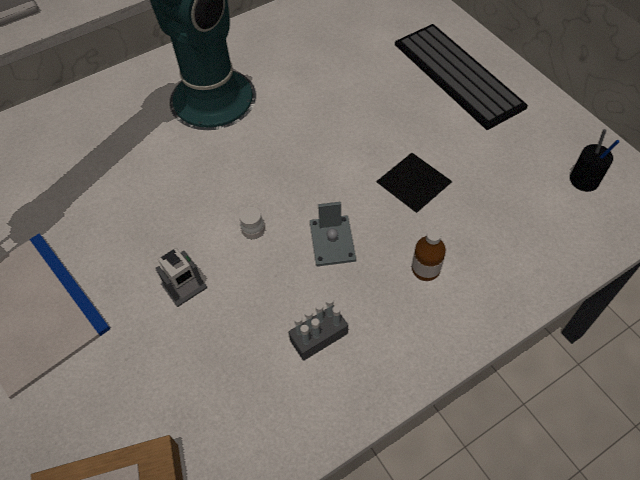

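View pics/top0.png

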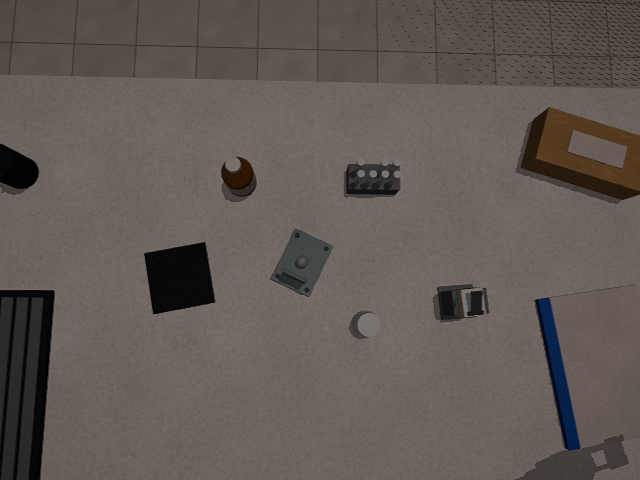

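```bash
cat > h.py <<'E'
import numpy as np,cv2
def cloud(d):
    z=d["z_map"];h,w=z.shape
    u,v=np.meshgrid(np.arange(w),np.arange(h))
    x=(u-d["cx"])/d["fx"]*z; y=(v-d["cy"])/d["fy"]*z
    P=np.stack([x,-y,-z,np.ones_like(z)],-1)
    W=P@np.linalg.inv(d["extrinsics"]).T
    W=W[...,:3]; W[z<=0]=np.nan
    return W
def ray(d,u,v,h):
    E=np.linalg.inv(d["extrinsics"]);o=E[:3,3]
    r=E[:3,:3]@np.array([(u-d["cx"])/d["fx"],-(v-d["cy"])/d["fy"],-1])
    return o+r*(h-o[2])/r[2]
def proj(d,p):
    p=np.asarray(p,float);c=d["extrinsics"]@np.append(p,1)
    return np.array([d["cx"]+d["fx"]*c[0]/-c[2], d["cy"]-d["fy"]*c[1]/-c[2]])
E
python3 - <<'E'
from h import *
T=np.load("top0.npz");S=np.load("scene0.npz")
def crop(d,x0,y0,w,h,k,n):
    im=d["image"][y0:y0+h,x0:x0+w,::-1];cv2.imwrite(n,cv2.resize(im,None,fx=k,fy=k,interpolation=cv2.INTER_CUBIC))
a=lambda d,x0,y0,w,h,k:cv2.resize(cv2.convertScaleAbs(d["image"][y0:y0+h,x0:x0+w,::-1],alpha=1.6),None,fx=k,fy=k,interpolation=cv2.INTER_CUBIC)
cv2.imwrite("pics/c1.png",np.hstack([a(T,260,220,80,85,5),a(T,425,270,80,85,5)]))
cv2.imwrite("pics/c2.png",np.hstack([a(S,295,190,80,85,5),a(S,140,235,80,85,5)]))
for n,d in(("T",T),("S",S)):
    W=cloud(d)
    for nm,b in(("cradle",(0.35,0.60,-0.45,-0.2)),("mount",(.4,.7,-.1,.15)),("mat",(.4,.7,.15,.4))):
        m=(W[...,0]>b[0])&(W[...,0]<b[1])&(W[...,1]>b[2])&(W[...,1]<b[3])
        q=W[m]; print(n,nm,np.percentile(q[:,2],[1,10,50,90,95,99,100]).round(4))
E
```

```text
T cradle [-4.200e-03 -2.300e-03  1.000e-04  8.300e-03  9.210e-02  1.192e-01
  1.329e-01]
T mount [-0.0041 -0.0022  0.0003  0.0115  0.0134  0.0582  0.1006]
T mat [-0.004  -0.0021  0.0005  0.0043  0.0053  0.007   0.0096]
S cradle [-0.0045 -0.0018  0.0016  0.0482  0.0898  0.1158  0.1353]
S mount [-0.0042 -0.0016  0.0019  0.0142  0.029   0.0884  0.1014]
S mat [-0.004  -0.0014  0.0021  0.0064  0.0076  0.0098  0.0135]
```

View pics/c1.png

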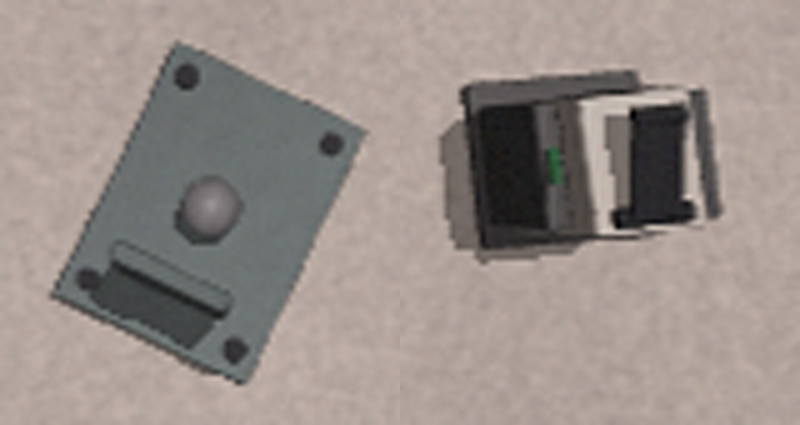

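View pics/c2.png

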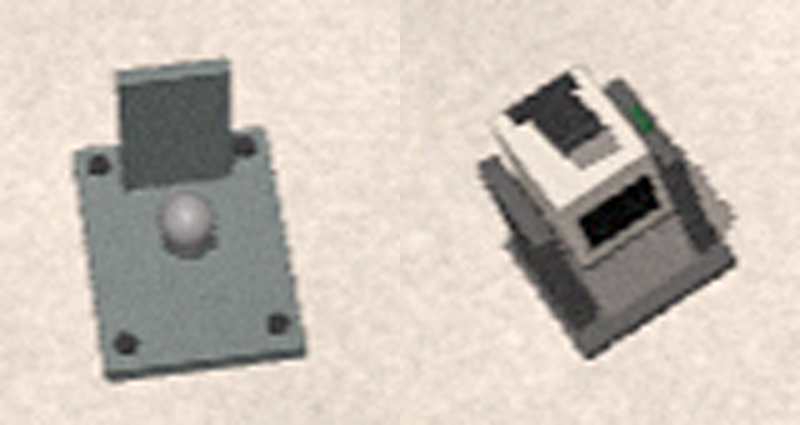

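Run:
```python
from h import *
from scipy.spatial.transform import Rotation as R
from plant import *
T=np.load("top0.npz");S=np.load("scene0.npz")
s=state();print(R.from_rotvec(s["tool_rot"]).as_matrix().round(3))
c=lambda x,y,ox,oy:((x+.5)/5-.5+ox,(y+.5)/5-.5+oy)
print("mount top");
for p in[(178,42),(366,130),(245,383),(52,293)]: print(ray(T,*c(*p,260,220),.012).round(4))
print("mount scene")
for p in[(75,150),(265,127),(305,350),(105,373)]: print(ray(S,*c(*p,295,190),.012).round(4))
print("ball T",ray(T,*c(209,208,260,220),.033),"S",ray(S,*c(187,222,295,190),.033))
print("backplate top edge S(97)",[ray(S,*c(*p,295,190),.097).round(4) for p in((117,72),(229,60),(120,82),(230,71))])
print("mat T",[ray(T,*p,.004).round(4) for p in((145,252),(206,242),(215,303),(154,313))])
W=cloud(T);m=(W[...,0]>.35)&(W[...,0]<.55)&(W[...,1]<-.2)&(W[...,1]>-.45)
for lo,hi,n in((.079,.09,"cheek"),(.099,.106,"readertop")):
    q=(W[...,2]>lo)&(W[...,2]<hi)&m
    vs,us=np.nonzero(q);print(n,q.sum(),W[q][:,:2].mean(0),W[q][:,:2].min(0),W[q][:,:2].max(0))
```

```text
[[ 0.953  0.303 -0.001]
 [ 0.303 -0.953  0.002]
 [-0.    -0.002 -1.   ]]
mount top
[0.6331 0.0322 0.012 ]
[ 0.5961 -0.0483  0.012 ]
[0.4887 0.0023 0.012 ]
[0.5257 0.0837 0.012 ]
mount scene
[0.4883 0.0037 0.012 ]
[0.526  0.0838 0.012 ]
[0.6351 0.0315 0.012 ]
[ 0.5963 -0.0482  0.012 ]
ball T [0.56032441 0.01821559 0.033     ] S [0.56157989 0.01772847 0.033     ]
backplate top edge S(97) [array([0.5151, 0.0127, 0.097 ]), array([0.5366, 0.0567, 0.097 ]), array([0.5203, 0.0109, 0.097 ]), array([0.5418, 0.0538, 0.097 ])]
mat T [array([0.5792, 0.3485, 0.004 ]), array([0.6019, 0.2215, 0.004 ]), array([0.4734, 0.198 , 0.004 ]), array([0.452 , 0.3232, 0.004 ])]
cheek 281 [ 0.47973985 -0.30302415] [ 0.45138838 -0.34898294] [ 0.50803866 -0.27655061]
readertop 351 [ 0.48035466 -0.30735521] [ 0.45018207 -0.33753957] [ 0.50763437 -0.28807675]
```

Run:
```python
from h import *
T=np.load("top0.npz");S=np.load("scene0.npz")
a=lambda d,x0,y0,w,h,k:cv2.resize(cv2.convertScaleAbs(d["image"][y0:y0+h,x0:x0+w,::-1],alpha=1.7),None,fx=k,fy=k,interpolation=cv2.INTER_CUBIC)
cv2.imwrite("pics/c3.png",a(T,430,275,64,50,12))
cv2.imwrite("pics/c4.png",a(S,150,243,64,64,9))
```

```text
(no output)
```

View pics/c3.png

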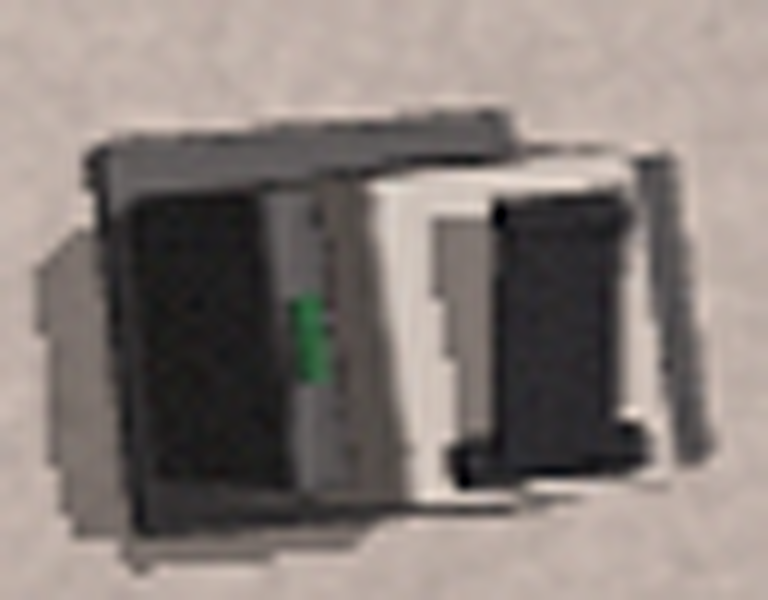

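View pics/c4.png

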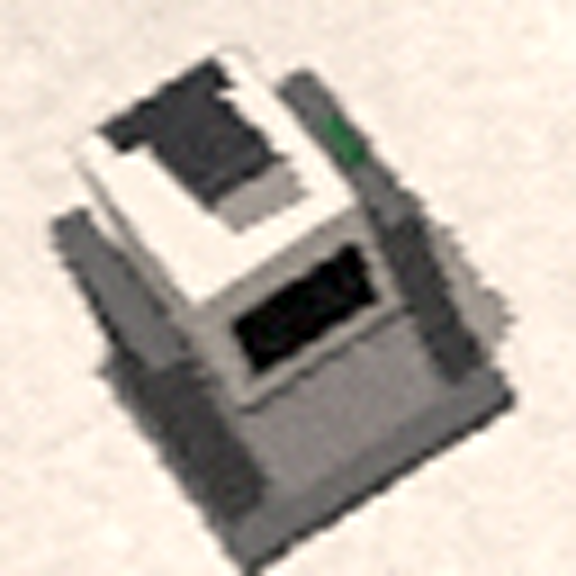

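Run:
```python
from h import *
T=np.load("top0.npz");S=np.load("scene0.npz")
c=lambda x,y,ox,oy,k:((x+.5)/k-.5+ox,(y+.5)/k-.5+oy)
A=np.array([ray(T,*c(*p,430,275,12),.103)[:2] for p in((378,188),(630,150),(665,482),(415,500))])
B=np.array([ray(S,*c(*p,150,243,9),.103)[:2] for p in((360,205),(200,303),(80,150),(235,48))])
for q in(A,B):
    print(q.round(4).tolist(),q.mean(0),[round(float(np.degrees(np.arctan2(*(a-b)[::-1]))),1) for a,b in((q[0],q[3]),(q[1],q[2]),(q[0],q[1]),(q[3],q[2]))],[round(float(np.linalg.norm(a-b)),4) for a,b in((q[0],q[3]),(q[1],q[2]),(q[0],q[1]),(q[3],q[2]))])
# cradle base z=? front corners scene at bench-floor
print([ray(S,*c(*p,150,243,9),.008).round(4) for p in((515,395),(245,565))])
```

```text
[[0.5011, -0.2895], [0.5075, -0.3307], [0.4548, -0.3342], [0.4517, -0.2938]] [ 0.478794   -0.31204544] [4.9, 3.8, 98.8, 94.3] [0.0496, 0.0529, 0.0417, 0.0406]
[[0.5043, -0.2885], [0.5074, -0.3294], [0.456, -0.3354], [0.4505, -0.2943]] [ 0.47954601 -0.31188979] [6.1, 6.6, 94.4, 97.5] [0.054, 0.0518, 0.041, 0.0414]
[array([ 0.5115, -0.2728,  0.008 ]), array([ 0.5171, -0.3464,  0.008 ])]
```

send_rows(targets=[[-1, 2, -1.2, 0, -5], [-1, 5.5, -3.2, 0, -12], [-1, 9.2, -5.3, 0, -19], [-1, 13, -7.4, 0, -26], [-1, 16.5, -9.5, 0, -33]], grip_force=25)

```text
time_s: 0.52
tool_pos: [0.3251, -0.4786, 0.2143]
tool_rot: [-2.836, -1.351, 0.0]
force: [0.4, -1.1, -0.3]
opening: 0.092
```

```bash
cat > go.py <<'E'
import sys
from h import *
from scipy.spatial.transform import Rotation as R
from plant import *
# usage: go.py x y z yawdeg(of tool y, world)
s=state();p=s["tool_pos"];M=R.from_rotvec(s["tool_rot"]).as_matrix()
yaw=np.degrees(np.arctan2(M[1,1],M[0,1]))
print("t",round(s["time_s"],2),"pos",np.round(p,4),"yaw",round(yaw,2),"tilt",np.round(M[:2,2],4),"F",np.round(s["force"],2),"open",round(s["opening"],4),"q7",round(s["joint_pos"][6],2),"qv",np.abs(s["joint_velocities"]).max().round(3))
if len(sys.argv)>1:
    t=np.array(list(map(float,sys.argv[1:4])));d=M.T@(t-p)*100
    w=(float(sys.argv[4])-yaw+180)%360-180
    print("tool shift cm",d.round(2),"turn",round(-w,2))
E
python3 go.py .4792 -.312 .18 5.3
```

```text
t 0.52 pos [ 0.3251 -0.4786  0.2143] yaw -39.05 tilt [-0.0003  0.0003] F [ 0.38 -1.13 -0.35] open 0.092 q7 0.17 qv 0.485
tool shift cm [22.65  1.47  3.43] turn -44.35
```

send_rows(targets=[[-1, 3.5, 0.2, 0.3, -7], [-1, 7, 0.4, 0.8, -14], [-1, 11, 0.7, 1.5, -21], [-1, 14.8, 1.0, 2, -28], [-1, 18, 1.2, 2.5, -35]])

```text
time_s: 0.93
tool_pos: [0.4492, -0.3461, 0.1892]
tool_rot: [-2.296, -2.144, -0.001]
force: [0.8, -0.3, -0.3]
opening: 0.0921
```

```bash
python3 go.py .4792 -.312 .16 5.3
```

```text
t 0.93 pos [ 0.4492 -0.3461  0.1892] yaw -3.93 tilt [0.0002 0.0007] F [ 0.83 -0.31 -0.28] open 0.0921 q7 0.38 qv 0.596
tool shift cm [3.61 2.76 2.92] turn -9.23
```

send_rows(targets=[[-1, 1.6, 1.2, 1.0, -4.5], [-1, 3, 2.3, 2, -8], [-1, 3.6, 2.75, 2.9, -9.2], [-1, 3.6, 2.75, 2.9, -9.2], [-1, 3.6, 2.75, 2.9, -9.2]])

```text
time_s: 1.35
tool_pos: [0.4767, -0.3157, 0.1596]
tool_rot: [-2.127, -2.309, 0.002]
force: [0.2, -1.0, 0.6]
opening: 0.0917
```

```bash
python3 go.py .4792 -.312 .071 5.3
python3 - <<'E'
from h import *
from plant import *
d=get_image("scene")
o=cv2.resize(cv2.convertScaleAbs(d["image"][190:330,100:270,::-1],alpha=1.6),None,fx=4.5,fy=4.2)
cv2.imwrite("pics/a1.png",o)
E
```

```text
t 1.35 pos [ 0.4767 -0.3157  0.1596] yaw 4.7 tilt [-0.0021  0.0005] F [ 0.16 -1.03  0.6 ] open 0.0917 q7 0.43 qv 0.019
tool shift cm [0.34 0.3  8.86] turn -0.6
```

View pics/a1.png

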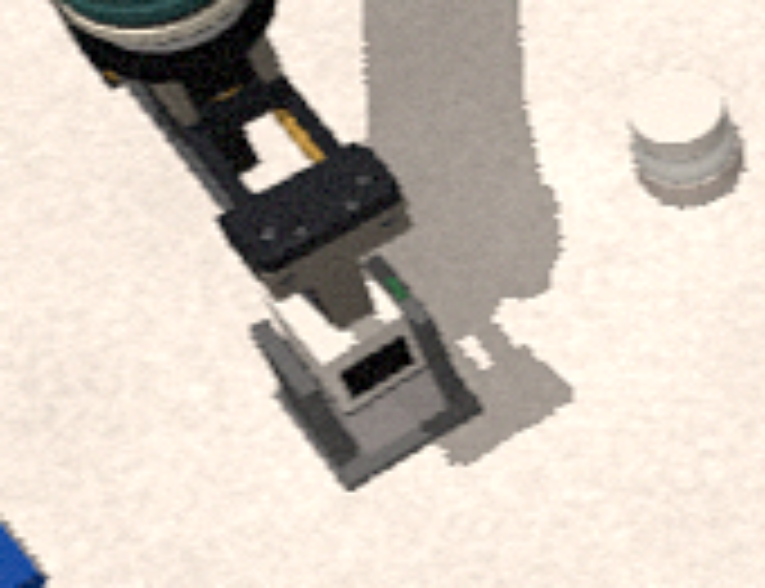

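```bash
python3 go.py .4792 -.312 .16 5.3; python3 go.py .4792 -.312 .12 5.3
```

```text
t 1.4 pos [ 0.4767 -0.3165  0.1603] yaw 4.64 tilt [-0.0012 -0.0004] F [-0.15  0.54 -0.  ] open 0.0923 q7 0.43 qv 0.014
tool shift cm [0.43 0.29 0.03] turn -0.66
t 1.4 pos [ 0.4767 -0.3165  0.1603] yaw 4.64 tilt [-0.0012 -0.0004] F [-0.15  0.54 -0.  ] open 0.0923 q7 0.43 qv 0.014
tool shift cm [0.43 0.29 4.03] turn -0.66
```

send_rows(targets=[[-1, 0.3, 0.3, 0.5, -0.6], [-1, 0.3, 0.3, 1, -0.6], [-1, 0.3, 0.3, 1.5, -0.6], [-1, 0.3, 0.3, 1.5, -0.6], [-1, 0.3, 0.3, 1.5, -0.6]])

```text
time_s: 1.82
tool_pos: [0.48, -0.3119, 0.1451]
tool_rot: [-2.114, -2.323, 0.0]
force: [-1.3, 0.2, 0.3]
opening: 0.092
```

```bash
python3 go.py .4792 -.312 .071 5.3
```

```text
t 1.82 pos [ 0.48   -0.3119  0.1451] yaw 5.39 tilt [-0.0008  0.0003] F [-1.27  0.17  0.31] open 0.092 q7 0.42 qv 0.008
tool shift cm [-0.01 -0.08  7.41] turn 0.09
```

send_rows(targets=[[-1, 0, 0, 1.8, 0], [-1, 0, 0, 4, 0], [-1, 0, 0, 6, 0], [-1, 0, 0, 7.4, 0], [-1, 0, 0, 7.4, 0]])

```text
time_s: 2.23
tool_pos: [0.4786, -0.3109, 0.0689]
tool_rot: [-2.111, -2.32, 0.002]
force: [-0.0, 0.1, -0.5]
opening: 0.092
```

send_rows(targets=[[0.1, 0, 0, 0, 0], [0.5, 0, 0, 0, 0], [1, 0, 0, 0, 0], [1, 0, 0, 0, 0], [1, 0, 0, 0, 0]])

```text
time_s: 2.65
tool_pos: [0.481, -0.3121, 0.0725]
tool_rot: [2.113, 2.323, 0.0]
force: [0.0, 0.3, -0.7]
opening: 0.0607
```

```bash
python3 go.py .4792 -.312 .071 5.3
```

```text
t 2.65 pos [ 0.481  -0.3121  0.0725] yaw 5.42 tilt [ 0.0012 -0.001 ] F [ 0.01  0.25 -0.67] open 0.0607 q7 0.37 qv 0.005
tool shift cm [ 0.02 -0.18  0.15] turn 0.12
```

send_rows(targets=[[1, 0, 0, 0, 0], [1, 0, 0, 0, 0], [1, 0, 0, 0, 0], [1, 0, 0, 0, 0], [1, 0, 0, 0, 0]])

```text
time_s: 3.07
tool_pos: [0.4803, -0.312, 0.0721]
tool_rot: [2.114, 2.324, -0.001]
force: [-2.4, -0.6, 4.8]
opening: 0.0541
```

```bash
python3 go.py .4792 -.312 .071 5.3
python3 - <<'E'
from h import *
from plant import *
d=get_image("scene")
o=cv2.resize(cv2.convertScaleAbs(d["image"][190:330,100:270,::-1],alpha=1.6),None,fx=4.5,fy=4.2)
cv2.imwrite("pics/a2.png",o)
E
```

```text
t 3.07 pos [ 0.4803 -0.312   0.0721] yaw 5.42 tilt [-0.0004 -0.0006] F [-2.4  -0.56  4.76] open 0.0541 q7 0.37 qv 0.002
tool shift cm [ 0.01 -0.11  0.11] turn 0.12
```

View pics/a2.png

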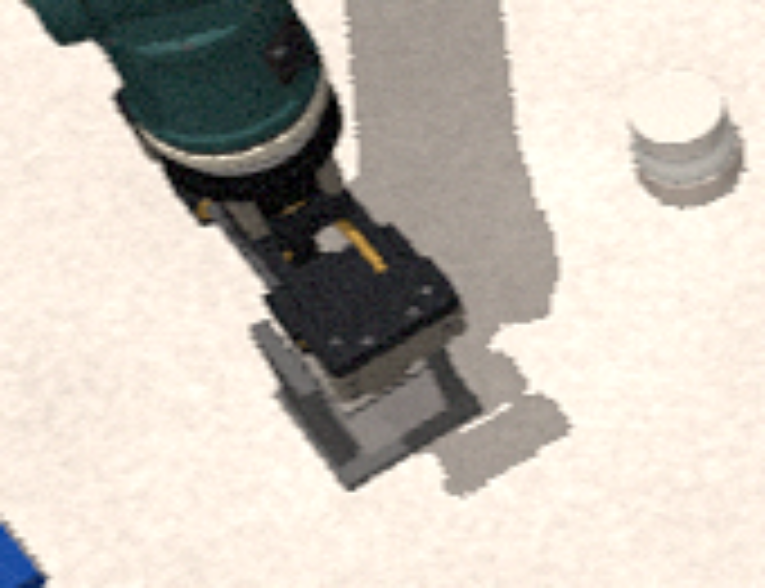

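send_rows(targets=[[1, 0, 0, -0.5, 0], [1, 0, 0, -1.5, 0], [1, 0, 0, -3.2, 0], [1, 0, 0, -5, 0], [1, 0, 0, -6.8, 0]], grip_force=35)

```text
time_s: 3.53
tool_pos: [0.4803, -0.3112, 0.1402]
tool_rot: [-2.113, -2.324, -0.0]
force: [-0.5, 0.6, -4.3]
opening: 0.0541
```

send_rows(targets=[[1, 0, 0, -1.8, 0], [1, 0, 0, -3.5, 0], [1, 0, 0, -5, 0], [1, 0, 0, -6, 0], [1, 0, 0, -6.2, 0]])

```text
time_s: 3.95
tool_pos: [0.4815, -0.312, 0.2036]
tool_rot: [2.111, 2.322, 0.001]
force: [-0.5, -0.1, -3.1]
opening: 0.0539
```

```bash
python3 go.py .5266 .2728 .2 -25.2
python3 - <<'E'
from h import *
from plant import *
d=get_image("scene")
o=cv2.resize(cv2.convertScaleAbs(d["image"][150:330,90:300,::-1],alpha=1.6),None,fx=3.5,fy=3.3)
cv2.imwrite("pics/a3.png",o)
E
```

```text
t 3.95 pos [ 0.4815 -0.312   0.2036] yaw 5.44 tilt [ 0.0027 -0.0017] F [-0.55 -0.06 -3.12] open 0.0539 q7 0.45 qv 0.02
tool shift cm [57.79 10.04  0.28] turn 30.64
```

View pics/a3.png

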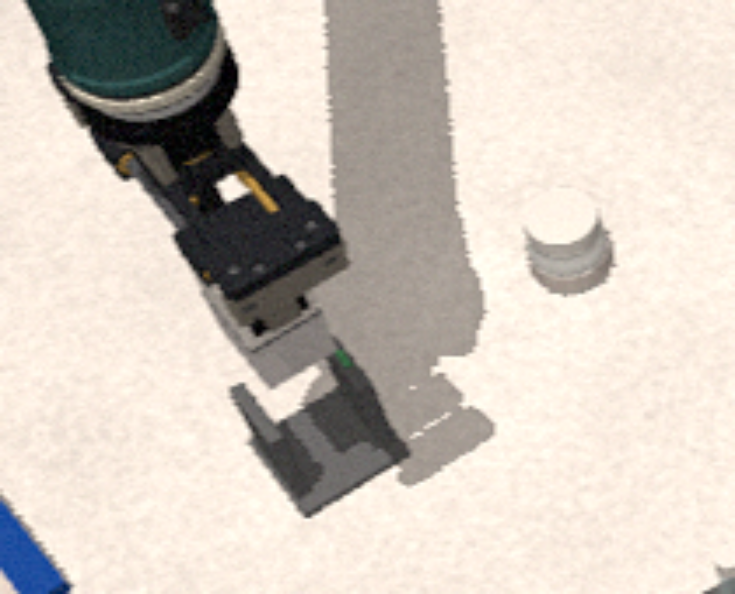

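send_rows(targets=[[1, 1.2, 0.2, 0, 1], [1, 3.6, 0.6, 0, 3], [1, 7, 1.2, 0, 5.5], [1, 10.6, 1.8, 0, 8], [1, 14.2, 2.4, 0, 10]])

```text
time_s: 4.42
tool_pos: [0.49, -0.1666, 0.2003]
tool_rot: [-2.31, -2.126, 0.001]
force: [0.4, 0.0, -3.9]
opening: 0.0541
```

```bash
python3 go.py .5266 .2728 .2 -25.2
```

```text
t 4.42 pos [ 0.49   -0.1666  0.2003] yaw -4.76 tilt [-0.0019  0.0009] F [ 0.44  0.04 -3.91] open 0.0541 q7 0.03 qv 1.196
tool shift cm [44.09  0.    0.07] turn 20.44
```

send_rows(targets=[[1, 3.6, 0, 0, 2], [1, 7.2, 0, 0, 4], [1, 10.8, 0, 0, 6], [1, 14.4, 0, 0, 8], [1, 18, 0, 0, 10]])

```text
time_s: 4.83
tool_pos: [0.5044, 0.013, 0.2006]
tool_rot: [-2.486, -1.919, 0.002]
force: [0.1, -0.2, -3.6]
opening: 0.0538
```

```bash
python3 go.py .5266 .2728 .2 -25.2
```

```text
t 4.83 pos [0.5044 0.013  0.2006] yaw -14.67 tilt [-0.0017 -0.    ] F [ 0.09 -0.17 -3.6 ] open 0.0538 q7 -0.51 qv 1.323
tool shift cm [25.7  -4.43  0.06] turn 10.53
```

send_rows(targets=[[1, 3.5, -0.6, 0, 2], [1, 7, -1.2, 0, 4], [1, 10.5, -1.8, 0, 6], [1, 14, -2.4, 0, 8], [1, 17.2, -3, 0, 10]])

```text
time_s: 5.25
tool_pos: [0.5187, 0.1874, 0.2004]
tool_rot: [-2.643, -1.696, 0.003]
force: [0.9, -0.1, -2.7]
opening: 0.0538
```

```bash
python3 go.py .5266 .2728 .2 -25.2
```

```text
t 5.25 pos [0.5187 0.1874 0.2004] yaw -24.62 tilt [-0.0019 -0.0001] F [ 0.86 -0.12 -2.71] open 0.0538 q7 -1.04 qv 1.127
tool shift cm [ 8.1  -2.84  0.04] turn 0.58
```

send_rows(targets=[[1, 2.8, -1, 0, 0.6], [1, 5.4, -1.9, 2, 0.6], [1, 7.4, -2.6, 5, 0.6], [1, 8.1, -2.8, 8, 0.6], [1, 8.1, -2.8, 10, 0.6]])

```text
time_s: 5.67
tool_pos: [0.5252, 0.273, 0.0977]
tool_rot: [-2.647, -1.688, 0.006]
force: [-0.2, -1.3, -5.5]
opening: 0.0538
```

send_rows(targets=[[1, 0, 0, 0.5, 0], [1, 0, 0, 1, 0], [1, 0, 0, 1.2, 0], [1, 0, 0, 1.2, 0], [1, 0, 0, 1.2, 0]])

```text
time_s: 6.08
tool_pos: [0.5287, 0.2706, 0.0908]
tool_rot: [2.652, 1.683, 0.003]
force: [0.4, 0.4, -3.7]
opening: 0.054
```

```bash
python3 go.py .5266 .2728 .068 -25.2
```

```text
t 6.08 pos [0.5287 0.2706 0.0908] yaw -25.22 tilt [0.002  0.0008] F [ 0.4   0.39 -3.68] open 0.054 q7 -1.26 qv 0.005
tool shift cm [ 0.1  -0.29  2.28] turn -0.02
```

Lower gently and watch for contact.

send_rows(targets=[[1, 0, 0, 0.5, 0], [1, 0, 0, 1, 0], [1, 0, 0, 1.4, 0], [1, 0, 0, 1.7, 0], [1, 0, 0, 1.8, 0]])

```text
time_s: 6.5
tool_pos: [0.5274, 0.2704, 0.0708]
tool_rot: [-2.652, -1.684, 0.002]
force: [-0.5, 0.6, -3.8]
opening: 0.0538
```

send_rows(targets=[[1, 0, 0, 0.1, 0], [1, 0, 0, 0.2, 0], [1, 0, 0, 0.3, 0], [1, 0, 0, 0.4, 0], [1, 0, 0, 0.4, 0]])

```text
time_s: 6.92
tool_pos: [0.5279, 0.2709, 0.0682]
tool_rot: [2.652, 1.684, 0.001]
force: [-1.6, 0.2, 2.0]
opening: 0.0541
```

```bash
python3 go.py .5266 .2728 .068 -25.2
python3 - <<'E'
from h import *
from plant import *
d=get_image("scene")
o=cv2.resize(cv2.convertScaleAbs(d["image"][90:240,320:500,::-1],alpha=1.8),None,fx=4,fy=4)
cv2.imwrite("pics/a4.png",o)
E
```

```text
t 6.92 pos [0.5279 0.2709 0.0682] yaw -25.16 tilt [ 0.0004 -0.    ] F [-1.62  0.19  2.02] open 0.0541 q7 -1.28 qv 0.004
tool shift cm [ 0.12 -0.2   0.02] turn 0.04
```

View pics/a4.png

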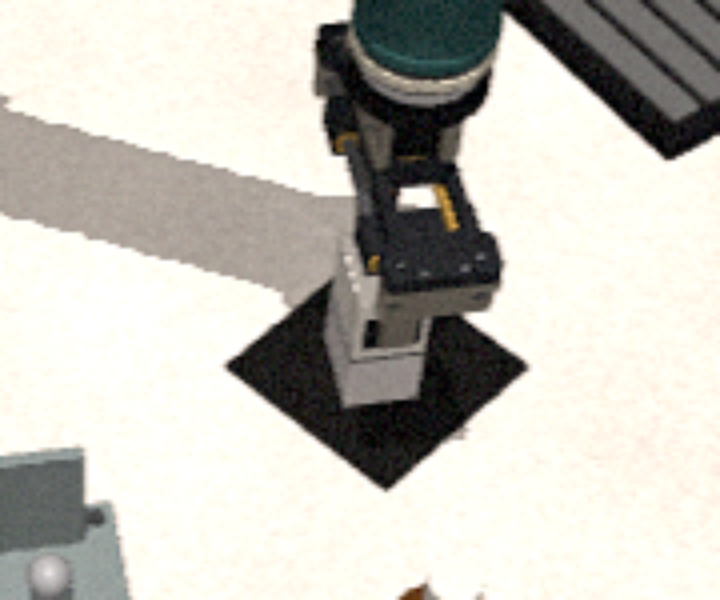

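send_rows(targets=[[0, 0, 0, 0, 0], [-0.5, 0, 0, 0, 0], [-1, 0, 0, 0, 0], [-1, 0, 0, 0, 0], [-1, 0, 0, 0, 0]])

```text
time_s: 7.38
tool_pos: [0.5281, 0.2708, 0.0676]
tool_rot: [2.652, 1.684, 0.001]
force: [0.7, -0.8, -0.0]
opening: 0.0782
```

send_rows(targets=[[-1, 0, 0, 0, 0], [-1, 0, 0, 0, 0], [-1, 0, 0, 0, 0], [-1, 0, 0, 0, 0], [-1, 0, 0, -0.3, 0]])

```text
time_s: 7.8
tool_pos: [0.5274, 0.2705, 0.0701]
tool_rot: [-2.652, -1.684, 0.002]
force: [-0.1, 0.7, -0.4]
opening: 0.0918
```

send_rows(targets=[[-1, 0, 0, -1, 0], [-1, 0, 0, -3, 0], [-1, 0, 0, -5.5, 0], [-1, 0, 0, -8, 0], [-1, 0, 0, -9.5, 0]])

```text
time_s: 8.22
tool_pos: [0.5287, 0.2716, 0.1691]
tool_rot: [2.652, 1.684, 0.006]
force: [0.2, 0.5, 0.9]
opening: 0.0919
```

send_rows(targets=[[-1, 0, 0, -1.5, -3], [-1, 0, 0, -3, -10], [-1, 0, 0, -4, -17], [-1, 0, 0, -4, -24], [-1, 0, 0, -4, -31]])

```text
time_s: 8.63
tool_pos: [0.5283, 0.2711, 0.2076]
tool_rot: [2.097, 2.337, 0.004]
force: [0.2, -0.3, -0.1]
opening: 0.0921
```

```bash
python3 go.py .5266 .2728 .2 64.8
python3 - <<'E'
from h import *
from plant import *
d=get_image("scene");np.savez("s5.npz",**d)
cv2.imwrite("pics/a5.png",cv2.resize(cv2.convertScaleAbs(d["image"][90:240,320:500,::-1],alpha=1.8),None,fx=4,fy=4))
d=get_image("top");np.savez("t5.npz",**d)
cv2.imwrite("pics/a6.png",cv2.resize(cv2.convertScaleAbs(d["image"][215:335,110:260,::-1],alpha=1.8),None,fx=5,fy=5))
E
```

```text
t 8.63 pos [0.5283 0.2711 0.2076] yaw 6.18 tilt [0.0027 0.0007] F [ 0.2  -0.27 -0.13] open 0.0921 q7 -0.69 qv 1.307
tool shift cm [ 0.19 -0.15  0.76] turn -58.62
```

View pics/a5.png

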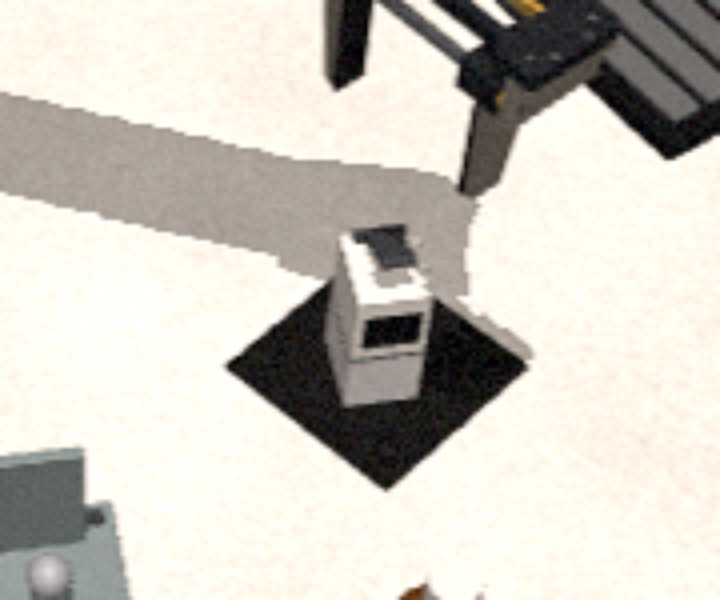

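View pics/a6.png

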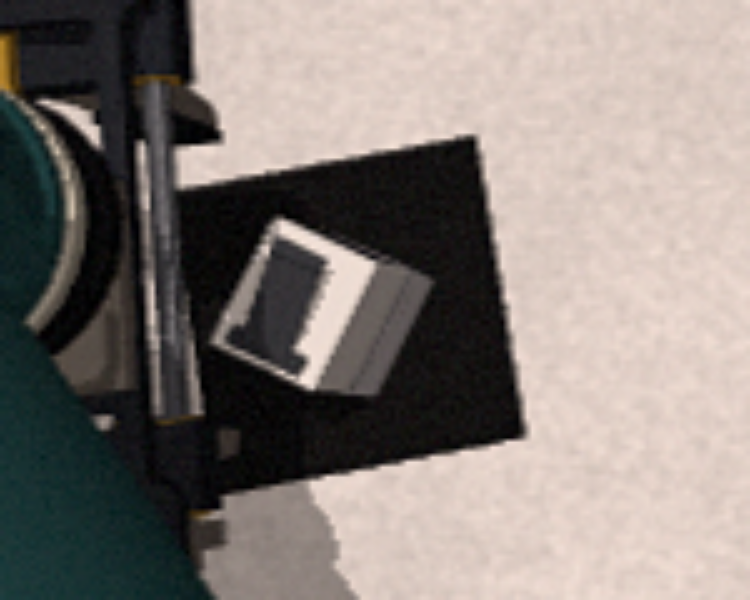

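Run:
```python
from h import *
T=np.load("t5.npz");S=np.load("s5.npz")
c=lambda x,y,ox,oy,k:((x+.5)/k-.5+ox,(y+.5)/k-.5+oy)
# order: front+y? front-y, back..
A=np.array([ray(T,*c(*p,110,215,5),.099)[:2] for p in((280,215),(380,258),(316,392),(212,342))])
B=np.array([ray(S,*c(*p,320,90,4),.099)[:2] for p in((430,297),(352,303),(338,235),(410,226))])
for q in(A,B):
    print(q.round(4).tolist(),q.mean(0),[round(float(np.degrees(np.arctan2(*(a-b)[::-1]))),1) for a,b in((q[0],q[3]),(q[1],q[2]),(q[0],q[1]),(q[3],q[2]))],[round(float(np.linalg.norm(a-b)),4) for a,b in((q[0],q[3]),(q[1],q[2]),(q[0],q[1]),(q[3],q[2]))])
# foot front bottom edge at mat level
print([ray(S,*c(*p,320,90,4),.004).round(4) for p in((420,397),(344,406))])
```

```text
[[0.5591, 0.2772], [0.543, 0.2387], [0.4921, 0.2605], [0.5106, 0.3003]] [0.52616672 0.26919006] [-25.5, -23.2, 67.3, 65.0] [0.0537, 0.0554, 0.0417, 0.0439]
[[0.5585, 0.2773], [0.5376, 0.2381], [0.4927, 0.2619], [0.5103, 0.3005]] [0.52474354 0.269478  ] [-25.7, -28.0, 61.9, 65.5] [0.0535, 0.0508, 0.0444, 0.0424]
[array([0.5601, 0.2829, 0.004 ]), array([0.5404, 0.2411, 0.004 ])]
```

send_rows(targets=[[-1, 0.2, -0.1, 0, -7], [-1, 0.2, -0.1, 0, -14], [-1, 0.2, -0.1, 0, -21], [-1, 0.2, -0.1, 0, -28], [-1, 0.2, -0.1, 0, -35]])

```text
time_s: 9.15
tool_pos: [0.5265, 0.2726, 0.206]
tool_rot: [1.304, 2.858, -0.0]
force: [0.6, 0.2, -0.1]
opening: 0.0919
```

send_rows(targets=[[-1, 0, 0, 0, -7], [-1, 0, 0, 0, -14], [-1, 0, 0, 0, -20], [-1, 0, 0, 0, -23.6], [-1, 0, 0, 0, -23.6]])

```text
time_s: 9.57
tool_pos: [0.5265, 0.2725, 0.2057]
tool_rot: [-0.698, -3.063, 0.0]
force: [-0.7, -0.9, 0.2]
opening: 0.0922
```

```bash
python3 go.py .5266 .2728 .2 64.8
```

```text
t 9.57 pos [0.5265 0.2725 0.2057] yaw 64.32 tilt [-0.0004  0.    ] F [-0.68 -0.85  0.15] open 0.0922 q7 0.2 qv 0.082
tool shift cm [0.01 0.03 0.57] turn -0.48
```

```bash
python3 go.py .5269 .2700 .067 64.8
```

```text
t 9.57 pos [0.5265 0.2725 0.2057] yaw 64.32 tilt [-0.0004  0.    ] F [-0.68 -0.85  0.15] open 0.0922 q7 0.2 qv 0.082
tool shift cm [-0.15 -0.2  13.87] turn -0.48
```

send_rows(targets=[[-1, 0.2, -0.2, 1.5, -0.4], [-1, 0.2, -0.2, 3, -0.4], [-1, 0.2, -0.2, 4, -0.4], [-1, 0.2, -0.2, 4, -0.4], [-1, 0.2, -0.2, 4, -0.4]])

```text
time_s: 9.98
tool_pos: [0.5238, 0.2717, 0.1655]
tool_rot: [-0.687, -3.065, 0.001]
force: [0.4, 0.5, -0.4]
opening: 0.092
```

```bash
python3 go.py .5269 .2700 .067 64.8
```

```text
t 9.98 pos [0.5238 0.2717 0.1655] yaw 64.73 tilt [-0.0007 -0.0003] F [ 0.38  0.52 -0.4 ] open 0.092 q7 0.18 qv 0.016
tool shift cm [-0.36 -0.01  9.85] turn -0.07
```

send_rows(targets=[[-1, -0.3, 0, 1.5, 0], [-1, -0.3, 0, 4, 0], [-1, -0.3, 0, 6.8, 0], [-1, -0.3, 0, 9, 0], [-1, -0.3, 0, 9.8, 0]])

```text
time_s: 10.4
tool_pos: [0.5254, 0.269, 0.0642]
tool_rot: [-0.685, -3.063, 0.005]
force: [-1.1, -1.0, -0.1]
opening: 0.0918
```

send_rows(targets=[[0, 0, 0, 0, 0], [0, 0, 0, 0, 0], [0.5, 0, 0, 0, 0], [1, 0, 0, 0, 0], [1, 0, 0, 0, 0]], grip_force=35)

```text
time_s: 10.82
tool_pos: [0.5274, 0.2708, 0.0688]
tool_rot: [0.684, 3.064, 0.002]
force: [-0.6, 0.1, -0.2]
opening: 0.0607
```

send_rows(targets=[[1, 0, 0, 0, 0], [1, 0, 0, 0, 0], [1, 0, 0, 0, 0], [1, 0, 0, 0, 0], [1, 0, 0, 0, 0]])

```text
time_s: 11.23
tool_pos: [0.5269, 0.2705, 0.068]
tool_rot: [0.684, 3.065, 0.001]
force: [0.4, 0.1, 2.9]
opening: 0.0436
```

```bash
python3 go.py .5269 .2700 .067 64.8
```

```text
t 11.23 pos [0.5269 0.2705 0.068 ] yaw 64.83 tilt [0.0007 0.0002] F [0.38 0.12 2.87] open 0.0436 q7 0.1 qv 0.003
tool shift cm [-0.02 -0.05  0.1 ] turn 0.03
```

send_rows(targets=[[1, 0, 0, -0.5, 0], [1, 0, 0, -2, 0], [1, 0, 0, -4.5, 0], [1, 0, 0, -7.5, 0], [1, 0, 0, -10.5, 0]])

```text
time_s: 11.65
tool_pos: [0.5256, 0.2701, 0.1737]
tool_rot: [-0.683, -3.064, 0.002]
force: [0.0, -0.0, -3.3]
opening: 0.0436
```

```bash
python3 go.py .561 .0176 .185 64.8
```

```text
t 11.65 pos [0.5256 0.2701 0.1737] yaw 64.87 tilt [-0.0022 -0.0006] F [ 0.02 -0.04 -3.29] open 0.0436 q7 0.19 qv 0.596
tool shift cm [-13.93 -21.35  -1.12] turn 0.07
```

send_rows(targets=[[1, -0.7, -1.1, -0.6, 0], [1, -2.3, -3.5, -1.1, 0], [1, -4.2, -6.5, -1.1, 0], [1, -6.2, -9.5, -1.1, 0], [1, -8.1, -12.5, -1.1, 0]])

```text
time_s: 12.07
tool_pos: [0.5463, 0.1212, 0.1842]
tool_rot: [-0.683, -3.066, 0.001]
force: [0.4, -0.1, -4.0]
opening: 0.044
```

```bash
python3 go.py .561 .0176 .185 64.8
```

```text
t 12.07 pos [0.5463 0.1212 0.1842] yaw 64.89 tilt [-0.0001 -0.0006] F [ 0.43 -0.05 -4.02] open 0.044 q7 0.46 qv 0.811
tool shift cm [-5.73 -8.76 -0.07] turn 0.09
```

send_rows(targets=[[1, -1.9, -2.9, 0, 0], [1, -3.8, -5.8, 0, 0], [1, -5.1, -7.8, 0, 0], [1, -5.7, -8.75, 0, 0], [1, -5.7, -8.75, 0, 0]])

```text
time_s: 12.48
tool_pos: [0.5612, 0.0158, 0.1836]
tool_rot: [-0.693, -3.064, 0.002]
force: [-0.1, 0.4, -3.7]
opening: 0.0438
```

send_rows(targets=[[1, 0, 0, 0.5, 0], [1, 0, 0, 1, 0], [1, 0, 0, 1, 0], [1, 0, 0, 1, 0], [1, 0, 0, 1, 0]])

```text
time_s: 12.9
tool_pos: [0.5609, 0.0208, 0.1735]
tool_rot: [-0.681, -3.067, -0.001]
force: [0.1, 0.6, -3.0]
opening: 0.0437
```

```bash
python3 go.py .561 .0176 .134 64.8
python3 - <<'E'
from h import *
from plant import *
d=get_image("scene");np.savez("s6.npz",**d)
cv2.imwrite("pics/b1.png",cv2.resize(cv2.convertScaleAbs(d["image"][170:280,270:400,::-1],alpha=1.8),None,fx=5.5,fy=5.5,interpolation=cv2.INTER_CUBIC))
d=get_image("top");np.savez("t6.npz",**d)
cv2.imwrite("pics/b2.png",cv2.resize(cv2.convertScaleAbs(d["image"][205:315,240:370,::-1],alpha=1.8),None,fx=5.5,fy=5.5,interpolation=cv2.INTER_CUBIC))
E
```

```text
t 12.9 pos [0.5609 0.0208 0.1735] yaw 64.96 tilt [-0.0003  0.0005] F [ 0.07  0.58 -3.  ] open 0.0437 q7 0.64 qv 0.008
tool shift cm [-0.14 -0.29  3.95] turn 0.16
```

View pics/b1.png

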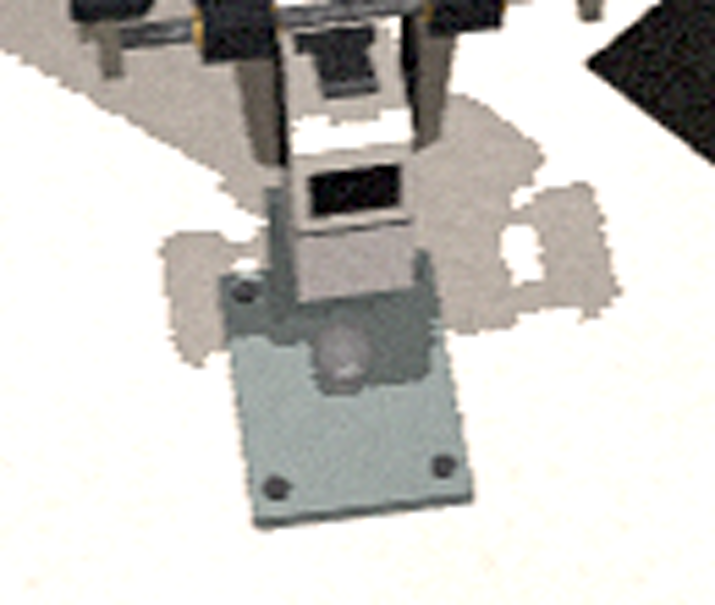

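View pics/b2.png

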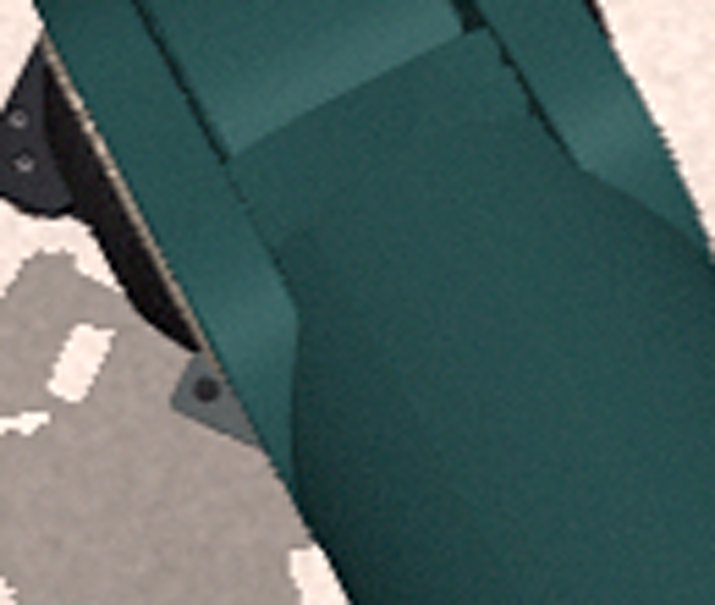

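Run:
```python
from h import *
from plant import *
S=np.load("s6.npz")
c=lambda x,y,ox,oy,k:((x+.5)/k-.5+ox,(y+.5)/k-.5+oy)
f=np.array([np.cos(np.radians(-25.2)),np.sin(np.radians(-25.2))]);l=np.array([-f[1],f[0]])
m=np.array([.561,.0176])
z=state()["tool_pos"][2]-.064
for n,pts,h in(("bottom",((300,300),(412,285)),z),("top",((293,153),(413,142)),z+.095)):
    q=np.array([ray(S,*c(*p,270,170,5.5),h)[:2] for p in pts])
    mid=q.mean(0)-.027*f
    print(n,q.round(4).tolist(),"centre",mid,"off in mount",((mid-m)@f).round(4),((mid-m)@l).round(4),"wid",np.linalg.norm(q[0]-q[1]), "yaw",np.degrees(np.arctan2(*(q[1]-q[0])[::-1]))-90)
p=state()["tool_pos"][:2];print("tcp off",(p-m)@f,(p-m)@l)
```

```text
bottom [[0.5742, -0.0092], [0.592, 0.0302]] centre [0.55869277 0.02202047] off in mount -0.004 0.003 wid 0.04324214407889497 yaw -24.376663147570326
top [[0.5747, -0.01], [0.5944, 0.0284]] centre [0.56014039 0.02068525] off in mount -0.0021 0.0024 wid 0.04312279214768419 yaw -27.12398436281444
tcp off -0.0009667171237034367 0.0024196013457093435
```

send_rows(targets=[[1, -0.2, -0.25, 0.6, 0], [1, -0.2, -0.25, 1.8, 0], [1, -0.2, -0.25, 3.2, 0], [1, -0.2, -0.25, 4.2, 0], [1, -0.2, -0.25, 4.6, 0]])

```text
time_s: 13.42
tool_pos: [0.5603, 0.0159, 0.1248]
tool_rot: [-0.684, -3.062, 0.001]
force: [0.1, -0.4, -4.7]
opening: 0.0441
```

send_rows(targets=[[1, 0, 0, 0.2, 0], [1, 0, 0, 0.4, 0], [1, 0, 0, 0.4, 0], [1, 0, 0, 0.4, 0], [1, 0, 0, 0.4, 0]])

```text
time_s: 13.83
tool_pos: [0.5622, 0.0163, 0.124]
tool_rot: [0.684, 3.065, 0.0]
force: [-1.0, 0.8, -3.5]
opening: 0.0438
```

```bash
python3 go.py .5628 .0167 .076 64.8
python3 - <<'E'
from h import *
from plant import *
d=get_image("scene");np.savez("s7.npz",**d)
cv2.imwrite("pics/b3.png",cv2.resize(cv2.convertScaleAbs(d["image"][185:275,285:380,::-1],alpha=1.8),None,fx=7,fy=6.5,interpolation=cv2.INTER_CUBIC))
E
```

```text
t 13.83 pos [0.5622 0.0163 0.124 ] yaw 64.83 tilt [ 0.0009 -0.0001] F [-1.01  0.82 -3.49] open 0.0438 q7 0.59 qv 0.003
tool shift cm [-0.03  0.06  4.8 ] turn 0.03
```

View pics/b3.png

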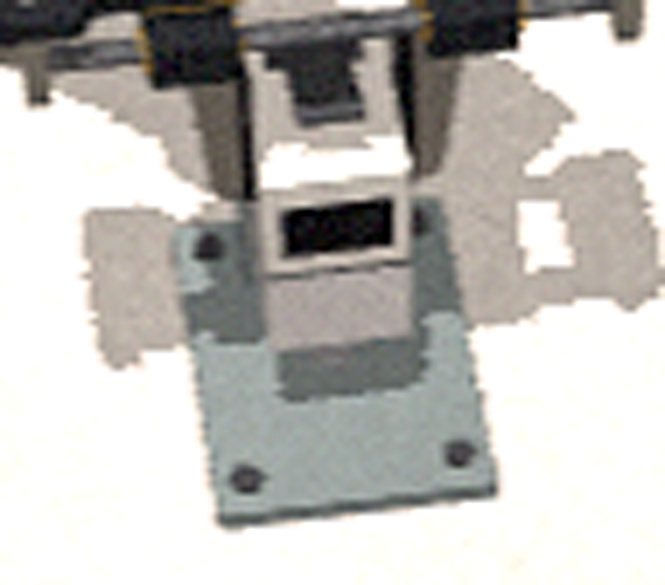

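Run:
```python
from h import *
from plant import *
S=np.load("s7.npz")
f=np.array([np.cos(np.radians(-25.2)),np.sin(np.radians(-25.2))]);l=np.array([-f[1],f[0]])
m=np.array([.561,.0176])
z=.060
for n,pts,h in(("bottom",((272,350),(412,334)),z),("top",((260,188),(410,174)),z+.095)):
    q=np.array([ray(S,(p[0]+.5)/7-.5+285,(p[1]+.5)/6.5-.5+185,h)[:2] for p in pts])
    mid=q.mean(0)-.027*f
    print(n,"off in mount",((mid-m)@f).round(4),((mid-m)@l).round(4),"wid",np.linalg.norm(q[0]-q[1]), "yaw",np.degrees(np.arctan2(*(q[1]-q[0])[::-1]))-90)
```

```text
bottom off in mount -0.0004 0.0002 wid 0.04368690904956998 yaw -25.21202419155135
top off in mount 0.0009 -0.0012 wid 0.043804436100590975 yaw -26.591014406126085
```

send_rows(targets=[[1, 0, 0, 0.4, 0], [1, 0, 0, 0.8, 0], [1, 0, 0, 1.2, 0], [1, 0, 0, 1.6, 0], [1, 0, 0, 1.9, 0]])

```text
time_s: 14.3
tool_pos: [0.5616, 0.0162, 0.1038]
tool_rot: [-0.684, -3.065, 0.0]
force: [0.1, 0.1, -4.1]
opening: 0.0439
```

```bash
python3 go.py .5625 .0165 .076 64.8
```

```text
t 14.3 pos [0.5616 0.0162 0.1038] yaw 64.83 tilt [-0.0008 -0.    ] F [ 0.07  0.14 -4.14] open 0.0439 q7 0.57 qv 0.056
tool shift cm [-0.07  0.07  2.78] turn 0.03
```

send_rows(targets=[[1, 0, 0, 0.3, 0], [1, 0, 0, 0.6, 0], [1, 0, 0, 0.9, 0], [1, 0, 0, 1.2, 0], [1, 0, 0, 1.4, 0]])

```text
time_s: 14.72
tool_pos: [0.5618, 0.0162, 0.0901]
tool_rot: [-0.684, -3.066, 0.0]
force: [0.4, -0.4, -4.0]
opening: 0.0438
```

```bash
python3 go.py .5625 .0165 .076 64.8
```

```text
t 14.72 pos [0.5618 0.0162 0.0901] yaw 64.84 tilt [-0.0003 -0.    ] F [ 0.35 -0.4  -4.  ] open 0.0438 q7 0.56 qv 0.034
tool shift cm [-0.06  0.06  1.41] turn 0.04
```

send_rows(targets=[[1, 0, 0, 0.3, 0], [1, 0, 0, 0.6, 0], [1, 0, 0, 0.9, 0], [1, 0, 0, 1.1, 0], [1, 0, 0, 1.2, 0]])

```text
time_s: 15.13
tool_pos: [0.5617, 0.0162, 0.0782]
tool_rot: [-0.684, -3.066, 0.0]
force: [-0.2, 1.5, -4.3]
opening: 0.0437
```

send_rows(targets=[[1, 0, 0, 0.05, 0], [1, 0, 0, 0.1, 0], [1, 0, 0, 0.15, 0], [1, 0, 0, 0.2, 0], [1, 0, 0, 0.2, 0]])

```text
time_s: 15.55
tool_pos: [0.5619, 0.0162, 0.0766]
tool_rot: [0.685, 3.066, -0.0]
force: [-0.2, -0.3, -3.9]
opening: 0.0437
```

```bash
python3 go.py .5625 .0165 .076 64.8
```

```text
t 15.55 pos [0.5619 0.0162 0.0766] yaw 64.83 tilt [ 0.     -0.0001] F [-0.2  -0.29 -3.95] open 0.0437 q7 0.55 qv 0.002
tool shift cm [-0.04  0.05  0.06] turn 0.03
```

send_rows(targets=[[1, 0, 0, 0.05, 0], [1, 0, 0, 0.1, 0], [1, 0, 0, 0.15, 0], [1, 0, 0, 0.15, 0], [1, 0, 0, 0.15, 0]])

```text
time_s: 15.97
tool_pos: [0.5621, 0.0163, 0.0759]
tool_rot: [0.684, 3.066, -0.001]
force: [-2.6, 0.3, 6.4]
opening: 0.0436
```

```bash
python3 go.py .5625 .0165 .076 64.8
```

```text
t 15.97 pos [0.5621 0.0163 0.0759] yaw 64.83 tilt [ 0.0004 -0.0008] F [-2.65  0.25  6.41] open 0.0436 q7 0.54 qv 0.004
tool shift cm [-0.03  0.04 -0.01] turn 0.03
```

send_rows(targets=[[0.2, 0, 0, 0, 0], [0, 0, 0, 0, 0], [-0.5, 0, 0, 0, 0], [-1, 0, 0, 0, 0], [-1, 0, 0, 0, 0]])

```text
time_s: 16.38
tool_pos: [0.5621, 0.0162, 0.0751]
tool_rot: [0.684, 3.066, 0.0]
force: [-0.3, 0.4, 1.4]
opening: 0.0642
```

send_rows(targets=[[-1, 0, 0, 0, 0], [-1, 0, 0, 0, 0], [-1, 0, 0, 0, 0], [-1, 0, 0, 0, 0], [-1, 0, 0, -0.3, 0]])

```text
time_s: 16.8
tool_pos: [0.5615, 0.0161, 0.0777]
tool_rot: [-0.684, -3.065, 0.0]
force: [0.1, 0.3, 0.1]
opening: 0.0918
```

send_rows(targets=[[-1, 0, 0, -1, 0], [-1, 0, 0, -3, 0], [-1, 0, 0, -5.5, 0], [-1, 0, 0, -8, 0], [-1, 0, 0, -9.5, 0]])

```text
time_s: 17.22
tool_pos: [0.5629, 0.0168, 0.1764]
tool_rot: [0.683, 3.063, 0.001]
force: [0.2, 0.5, 0.0]
opening: 0.0919
```

send_rows(targets=[[1, 0, 0, 0, 0], [1, 0, 0, 0, 0], [1, 0, 0, 0, 0], [1, 0, 0, 0, 0], [1, 0, 0, 0, 0]], grip_force=10)

```text
time_s: 17.63
tool_pos: [0.5612, 0.0162, 0.172]
tool_rot: [-0.684, -3.064, 0.0]
force: [-0.2, -0.3, 0.2]
opening: 0.0606
```

```bash
python3 go.py .5625 .0165 .15 64.8
python3 - <<'E'
from h import *
from plant import *
d=get_image("scene");np.savez("s8.npz",**d)
cv2.imwrite("pics/b4.png",cv2.resize(cv2.convertScaleAbs(d["image"][175:275,280:385,::-1],alpha=1.8),None,fx=6.5,fy=6,interpolation=cv2.INTER_CUBIC))
E
```

```text
t 17.63 pos [0.5612 0.0162 0.172 ] yaw 64.84 tilt [-0.002   0.0002] F [-0.17 -0.33  0.24] open 0.0606 q7 0.64 qv 0.005
tool shift cm [-0.11  0.09  2.2 ] turn 0.04
```

View pics/b4.png

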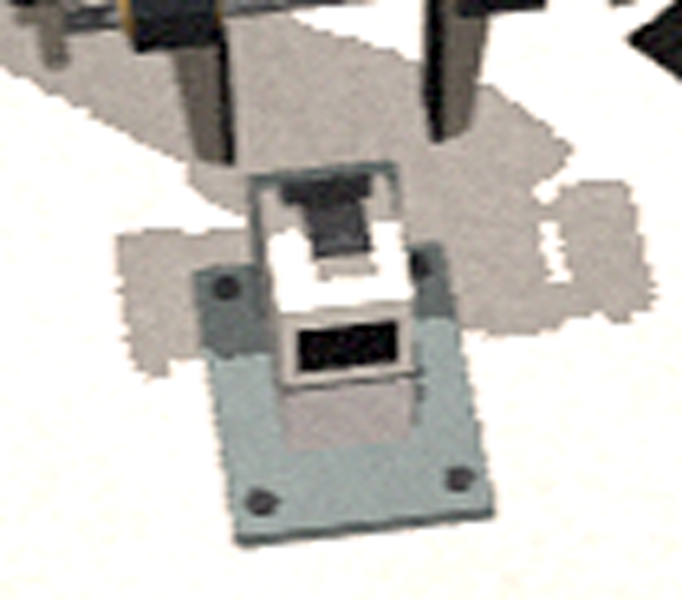

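```bash
python3 go.py .5764 .0104 .16 64.8
python3 - <<'E'
from h import *
S=np.load("s8.npz")
f=np.array([np.cos(np.radians(-25.2)),np.sin(np.radians(-25.2))]);l=np.array([-f[1],f[0]])
m=np.array([.561,.0176])
for n,pts,h in(("bottom",((285,450),(412,437)),.012),("top",((275,312),(412,300)),.107)):
    q=np.array([ray(S,(p[0]+.5)/6.5-.5+280,(p[1]+.5)/6-.5+175,h)[:2] for p in pts])
    mid=q.mean(0)-.027*f
    print(n,"off in mount",((mid-m)@f).round(4),((mid-m)@l).round(4),"wid",np.linalg.norm(q[0]-q[1]), "yaw",np.degrees(np.arctan2(*(q[1]-q[0])[::-1]))-90)
E
```

```text
t 17.68 pos [0.5613 0.0163 0.1721] yaw 64.85 tilt [-0.0018  0.0003] F [-0.01  0.05  0.15] open 0.0568 q7 0.64 qv 0.004
tool shift cm [-1.62  0.11  1.21] turn 0.05
bottom off in mount -0.0015 -0.0007 wid 0.043912279967924864 yaw -26.09561762775261
top off in mount 0.0007 -0.0017 wid 0.04445324160574367 yaw -27.047045473680818
```

send_rows(targets=[[1, -0.8, 0, 0, 0], [1, -1.6, 0, 0, 0], [1, -1.6, 0, 0, 0], [1, -1.6, 0, 0, 0], [1, -1.6, 0, 0, 0]])

```text
time_s: 18.1
tool_pos: [0.5763, 0.0095, 0.1728]
tool_rot: [-0.684, -3.066, -0.0]
force: [0.5, -0.1, 0.7]
opening: 0.0234
```

send_rows(targets=[[1, 0, 0, 0, 0], [1, 0, 0, 0, 0], [1, 0, 0, 0, 0], [1, 0, 0, 0.5, 0], [1, 0, 0, 1.0, 0]])

```text
time_s: 18.52
tool_pos: [0.5765, 0.0094, 0.1629]
tool_rot: [0.684, 3.065, -0.0]
force: [1.0, 0.1, -0.3]
opening: 0.0002
```

```bash
python3 go.py .5764 .0104 .115 64.8
```

```text
t 18.52 pos [0.5765 0.0094 0.1629] yaw 64.83 tilt [ 0.0006 -0.0003] F [ 0.97  0.11 -0.27] open 0.0002 q7 0.64 qv 0.103
tool shift cm [0.05 0.09 4.79] turn 0.03
```

Fingers shut above the lever tip; press down, slowing near the end.

send_rows(targets=[[1, 0, 0, 0.6, 0], [1, 0, 0, 1.2, 0], [1, 0, 0, 1.8, 0], [1, 0, 0, 2.4, 0], [1, 0, 0, 3, 0]])

```text
time_s: 18.93
tool_pos: [0.5763, 0.0094, 0.1322]
tool_rot: [-0.684, -3.066, 0.0]
force: [1.2, -0.5, 3.3]
opening: 0.0006
```

send_rows(targets=[[1, 0, 0, 0.4, 0], [1, 0, 0, 0.8, 0], [1, 0, 0, 1.1, 0], [1, 0, 0, 1.4, 0], [1, 0, 0, 1.5, 0]])

```text
time_s: 19.35
tool_pos: [0.5765, 0.0093, 0.1178]
tool_rot: [0.685, 3.066, 0.0]
force: [2.1, -1.3, 3.6]
opening: 0.0005
```

```bash
python3 go.py .5764 .0104 .115 64.8
```

```text
t 19.35 pos [0.5765 0.0093 0.1178] yaw 64.82 tilt [ 0.0002 -0.    ] F [ 2.11 -1.29  3.61] open 0.0005 q7 0.6 qv 0.016
tool shift cm [0.06 0.09 0.28] turn 0.02
```

send_rows(targets=[[1, 0, 0, 0.1, 0], [1, 0, 0, 0.2, 0], [1, 0, 0, 0.25, 0], [1, 0, 0, 0.3, 0], [1, 0, 0, 0.35, 0]])

```text
time_s: 19.77
tool_pos: [0.5788, 0.0088, 0.1162]
tool_rot: [0.684, 3.061, 0.0]
force: [3.5, -2.7, 9.8]
opening: 0.0003
```

```bash
python3 go.py .5764 .0104 .115 64.8
```

```text
t 19.77 pos [0.5788 0.0088 0.1162] yaw 64.8 tilt [ 0.0051 -0.0011] F [ 3.54 -2.69  9.78] open 0.0003 q7 0.6 qv 0.011
tool shift cm [0.29 0.05 0.12] turn 0.0
```

send_rows(targets=[[1, 0, 0, 0.05, 0], [1, 0, 0, 0.1, 0], [1, 0, 0, 0.15, 0], [1, 0, 0, 0.2, 0], [1, 0, 0, 0.2, 0]])

```text
time_s: 20.18
tool_pos: [0.5803, 0.008, 0.1154]
tool_rot: [0.684, 3.058, -0.0]
force: [4.5, -4.7, 13.6]
opening: 0.0004
```

```bash
python3 go.py .5764 .0104 .115 64.8
```

```text
t 20.18 pos [0.5803 0.008  0.1154] yaw 64.76 tilt [ 0.0081 -0.0021] F [ 4.46 -4.73 13.6 ] open 0.0004 q7 0.6 qv 0.003
tool shift cm [0.45 0.05 0.04] turn -0.04
```

send_rows(targets=[[1, 0, 0, -0.3, 0], [1, 0, 0, -1, 0], [1, 0, 0, -2.5, 0], [1, 0, 0, -5, 0], [1, 0, 0, -8, 0]])

```text
time_s: 20.6
tool_pos: [0.5743, 0.0099, 0.1924]
tool_rot: [-0.682, -3.062, 0.0]
force: [1.0, -0.6, -0.1]
opening: -0.0002
```

send_rows(targets=[[1, 2, 2, -3, 0], [1, 5, 5, -4, 0], [1, 8, 8, -4, 0], [1, 11, 11, -4, 0], [1, 13, 13, -4, 0]])

```text
time_s: 21.02
tool_pos: [0.5114, 0.1858, 0.2337]
tool_rot: [-0.68, -3.067, -0.001]
force: [0.5, 0.3, -0.1]
opening: 0.0006
```

```bash
python3 go.py
python3 - <<'E'
from h import *
from plant import *
d=get_image("scene");np.savez("s9.npz",**d)
cv2.imwrite("pics/d1.png",cv2.resize(cv2.convertScaleAbs(d["image"][175:275,280:385,::-1],alpha=1.8),None,fx=6.5,fy=6,interpolation=cv2.INTER_CUBIC))
cv2.imwrite("pics/d1f.png",cv2.convertScaleAbs(d["image"][:,:,::-1],alpha=1.5))
d=get_image("top");np.savez("t9.npz",**d)
cv2.imwrite("pics/d2.png",cv2.resize(cv2.convertScaleAbs(d["image"][205:315,240:370,::-1],alpha=1.8),None,fx=5.5,fy=5.5,interpolation=cv2.INTER_CUBIC))
E
```

```text
t 21.02 pos [0.5114 0.1858 0.2337] yaw 65.01 tilt [-0.0004  0.0007] F [ 0.46  0.31 -0.13] open 0.0006 q7 0.38 qv 0.684
```

View pics/d1.png

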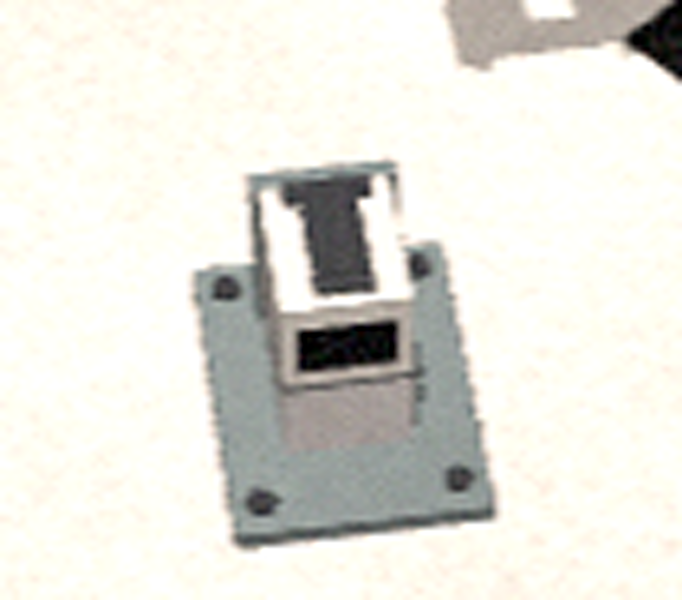

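View pics/d2.png

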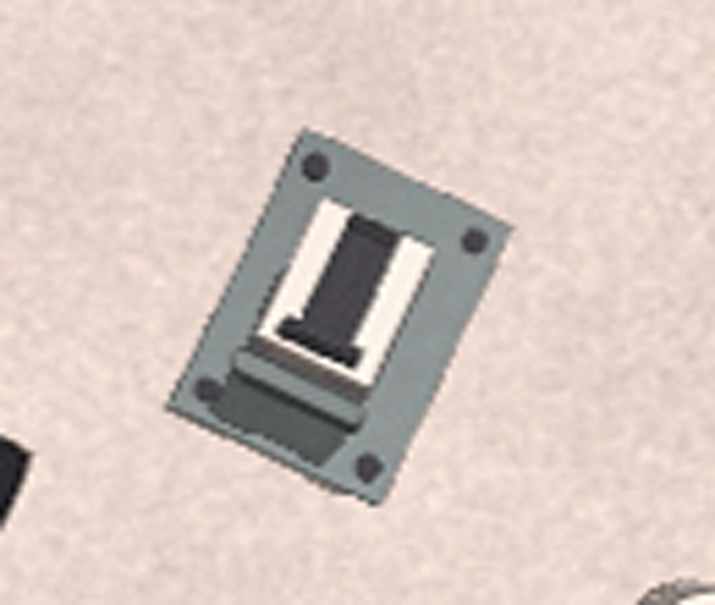

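View pics/d1f.png

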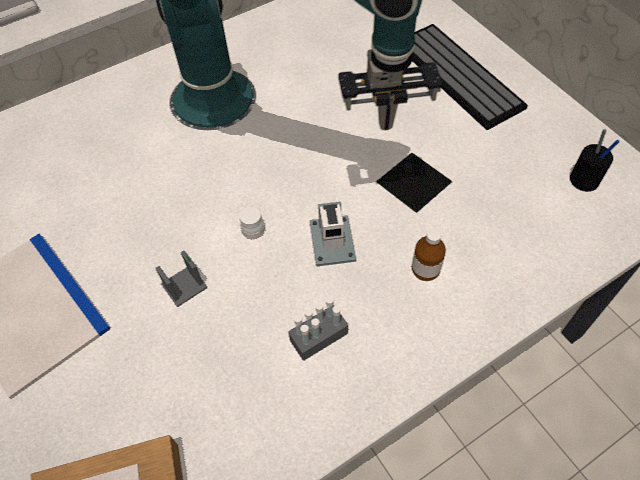

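Run:
```python
from h import *
f=np.array([np.cos(np.radians(-25.2)),np.sin(np.radians(-25.2))]);l=np.array([-f[1],f[0]])
m=np.array([.561,.0176])
for n in("s9.npz","t9.npz"):
    d=np.load(n);W=cloud(d);a=(W[...,:2]-m)@f;b=(W[...,:2]-m)@l;z=W[...,2]
    dark=d["image"].max(-1)<75
    lv=(a>-.014)&(a<.021)&(abs(b)<.008)&(z>.09)&dark
    wt=(a>-.02)&(a<.026)&(abs(b)>.012)&(abs(b)<.021)&(z>.09)&~dark
    pl=(a>.035)&(a<.056)&(abs(b)<.04)
    A=np.c_[a[lv],np.ones(lv.sum())];k,r,_,_=np.linalg.lstsq(A,z[lv],rcond=None)
    print(n,lv.sum(),"lever slope rad",k[0].round(3),"z mid",z[lv].mean().round(4),"top z",z[wt].mean().round(4),wt.sum(),"plate",np.nanmean(z[pl]).round(4))
    h=z[wt];Aw=np.c_[a[wt],b[wt],np.ones(wt.sum())];print(" top slope",np.linalg.lstsq(Aw,h,rcond=None)[0].round(3))
T=np.load("t9.npz")
P=[ray(T,(p[0]+.5)/5.5-.5+240,(p[1]+.5)/5.5-.5+205,.107)[:2] for p in((327,200),(434,243),(367,388),(258,338))]
c=np.mean(P,0)-m;print("centre off",c@f,c@l,np.round(P,4).tolist())
```

```text
s9.npz 102 lever slope rad -0.013 z mid 0.1158 top z 0.1079 142 plate 0.0134
 top slope [-0.029  0.003  0.108]
t9.npz 151 lever slope rad -0.003 z mid 0.1147 top z 0.1068 213 plate 0.012
 top slope [-0.008 -0.013  0.107]
centre off 0.00038843330876951873 -0.0015531512427856171 [[0.5928, 0.0232], [0.5781, -0.0142], [0.5274, 0.0086], [0.5444, 0.0465]]
```

send_rows(targets=[[-1, 0, 0, 0, 0], [-1, 0, 0, 0, 0], [-1, 0, 0, 0, 0], [-1, 0, 0, 0, 0], [-1, 0, 0, 0, 0]])

```text
time_s: 21.53
tool_pos: [0.5144, 0.1811, 0.2324]
tool_rot: [-0.688, -3.065, 0.001]
force: [0.1, 0.1, -0.4]
opening: 0.0314
```

```bash
python3 go.py; python3 -c "
from plant import *
print(close_job())"
```

```text
t 21.53 pos [0.5144 0.1811 0.2324] yaw 64.7 tilt [-0.0006 -0.0003] F [ 0.14  0.1  -0.38] open 0.0314 q7 0.38 qv 0.006
the job is handed in; nothing more can be done
None
```

I finished the task and handed the job in at 21.5 s. `close_job()` gives no verdict, so the results below are from my own checks.

I lifted the reader from its cradle by front and back and stood it upright on the mat, then let go. After taking it again by its flanks, I lowered it onto the ball at about 40 mm/s until it touched the base plate. I let go again and pressed the lever down with shut fingers, pushing up to about 14 N.

**Last camera checks:**
- **Reader height:** its top is at 107–108 mm (107 expected), so the foot is fully down.
- **Reader position:** its centre is within about 2 mm of the mount's, and the window faces away from the back plate. It was square to within about 2° when last measured, just before the lever press.
- **Lever:** level, with a slope of -0.013 to -0.003 rad and its upper face at about 115 mm, as expected when fully down.
- **Bystanders:** the bottle, jar and rack look unmoved by eye; I did not measure them.
- **Robot:** the gripper is clear, and the wrist force is near zero.

**Small disagreements:** the scene camera read about 1 mm higher than the top one. It also showed a 0.03 rad slope on the reader's top, against about 0.01 from the top camera, which is close to the depth noise.

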